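# Torpedo level out of the half-covered bin

## Task

Swing the red-handled clamp lever on the bin up and over, well past upright, so that it leans away from the mouth. Then take out the torpedo level, which is longer than the mouth: tilt it so that the end away from the cover comes up through the mouth first while the other end is still under the cover, and draw it out on the slant. Finish holding the whole level still in the gripper, at least 5 cm above the bin's rim and touching nothing else, with the lever left open and the organizer, nail jar and pliers left where they are.

Things in the scene. Friction and masses are not known exactly. Their poses are not given: they have to be found in the camera images.
- bin: Grey plastic bin fixed to the bench, outside 310 (x) x 156 (y) x 84 mm high; origin at the centre of its underside, z up. Walls 5 mm, floor 4 mm thick: inside x runs from -150 to 150 mm, y from -73 to 73 mm, floor at z = 4 mm. A fixed 4 mm cover (z 80 to 84 mm) closes the top from x = -150 to -30 mm; the rest is the open mouth. Rim at z = 84 mm.
- mouth (a point): Centre of the bin's open mouth, 180 (x) x 146 (y) mm, in the plane of the rim; bin frame (60, 0, 84) mm; axes as the bin's. The cover's yellow-striped edge bounds it on the -x side, bin walls on the others.
- clamp_lever (a joint): Clamp lever: 0 = lying level across the mouth towards the bin's -y, pi/2 = upright, 2.2 = end stop, leaning outward to +y. Its axis is the line along the bin's x through clamp_hinge. Starts between 0 and 0.3; light stiff hinge (about 0.09 N m), stays where it is left. Counts as open above 1.6.
- clamp_hinge (a point): The lever's hinge point, bin frame (70, 96, 112) mm, axes as the bin's. It sits on a fixed black socket block, 40 (x) x 36 (y) mm and 100 mm high, that stands on the bench against the bin's +y side, centred below this point.
- clamp_grip (a point): Centre of the grip length of the lever: a red round handle 16 mm thick and 47 mm long, this point 103 mm from the hinge and 22 mm from the free end; the rest is a 10 mm steel bar. The point's -y axis points from the hinge to the free end.
- level: Aluminium torpedo level with black end caps and yellow-green vials, a straight bar 240 (x) x 22 (y) x 45 mm (z), 280 g or so. It stands on its long edge on the bin floor, roughly along the bin's x axis, partly under the cover. Origin at the centre of its underside; +x towards the end away from the cover.
- level_far (a point): Centre of the level's end face that is away from the cover: level frame (120, 0, 22.5) mm.
- level_near (a point): Centre of the level's end face that lies under the cover: level frame (-120, 0, 22.5) mm.
- organizer: Bystander: round clear organizer with orange clip-on lid, 126 mm across, 50 mm high; origin at the centre of its underside.
- nail_jar: Bystander: glass jar of finishing nails, 68 mm across, 95 mm high; origin at the centre of its underside.
- pliers: Bystander: steel locking pliers lying flat, about 180 x 60 x 12 mm; origin on the underside near the pivot, jaws to +x.
Things that resemble listed ones, but are neither listed nor needed, are in the scene too. Several things have the shape of the level; the one meant has the colours described above.

How it is judged:
By the outcome, as a careful person would: the job done as asked, in the order asked, and still so for the second after the job is handed in, while the arm keeps its last pose, push and grip.
It also fails if it takes over 69 s, if anything falls off the work surface, if the arm or the gripper's body presses on something with over 40 N, if the wrist force passes 120 N, or if a joint passes its speed limit or range.

## Robot

A 7-joint arm with a two-finger parallel gripper is mounted at the origin on the work surface. World frame = base frame: x ahead of the robot, y to its left, z up, the work surface at z = 0. Lengths are in m, angles in rad, forces in N, time in s.
With the tool pointing down it reaches from about 0.4 to 0.85 m from the base axis. Payload 10.4 kg.
Tool frame: the origin (TCP) lies on the centre line of the jaws, within the pads' length; the fingertips stand 14 mm ahead of it and the grasp point (between the pads) lies 5 mm behind it (manip.tip_reach is the distance from the TCP to the fingertips, in m); z points along the fingers, y is the line along which they close (so a half turn about z gives the same grasp; the last joint's range is limited). The gripper opens to 85 mm and grips with 20 to 120 N. Pads are 22 mm wide; open, the fingers measure 114 mm over their backs; the gripper's body (76 mm by 85 mm) begins 54 mm behind the grasp point. The pads swing forward as they close: fully open they stand 13 mm farther back than shut.
Start: joints at [-1.123, 0.332, -0.065, 1.46, 0.022, 1.35, -0.088], TCP at [0.283, 0.557, 0.245] pointing down, gripper open.
Joint ranges: [-2.6, 2.6], [-0.5, 2.12], [-1.47, 1.34], [0.16, 2.42], [-1.27, 4.41], [0.06, 2.06], [-2.6, 2.6]. Speed limits (rad/s): [2.22, 2.22, 2.79, 2.79, 3.14, 3.14, 3.14].

## Interface

Orientations are given as a unit quaternion [x, y, z, w].
In Python, from workcell import manip gives the robot as it stands.
- The arm moves only by the shell command python3 -m pendant 'ROWS' [FORCE]. ROWS is JSON, a list of rows, each a list of 7 numbers: the shift along the tool's x, y, z in units of 50 mm (1.0 is 50 mm), then the turn, a rotation vector about the tool's x, y, z in units of 8 degrees (1.0 is 8 degrees), then the opening, from -1 (shut) to 1 (fully open), so that 0 is half open. In form: [[dx, dy, dz, ax, ay, az, jaw], ...]. A call has exactly 10 rows; each row is the pose to reach, as a shift and turn from the pose commanded when the call began, along the tool's axes at that moment; what a row does not reach only later rows make up. A row lasts 1/8 s, in which the tool goes at most 62.5 mm and 10.7 degrees, less where a joint would pass 70% of its speed; a pose out of reach is approached as far as the arm can. A call with a gripper value outside its range is refused whole. The fingers move at their own pace and stop on an object; FORCE is the grip in N (left out, the last holds). Time passes only in rows, so rows that repeat a pose let the fingers close, or fill a call up. It gives the time, the measured TCP pose, the force, the opening and the grip force at its end, in the units of the state.
- manip.get_obs(): the state, without advancing time (a new reading comes with each control period).
- manip.camera(name): name is "side" or "top"; returns (picture, depth): 420x560x3 uint8, red, green, blue; 420x560 float32, m along the optical axis (not along the pixel's ray), 0 where there is no reading.
- manip.get_calibration(name): a dict with "fx", "fy", "cx", "cy" (pixels), "xyz" and "orientation" of the camera in the world. Camera axes: x right, y up, looking along -z (the intrinsics and any distortion apply to the point x, -y, -z); pixel columns grow to the right and rows downward; lengths in m; the calibration is good to about 2 mm. A picture is of the moment at which its call begins. get_calibration takes no time and is no camera call.
- manip.hand_in(): hands the job in; it is judged then, once.
Trained networks look in the newest picture that a camera, given by its name, has taken for a name from the list of things; names that differ only in an ending like _2 or _b are one class to them, and where a whole thing is asked for, a point or a joint stands for the part that bears it (a point fixed in the world has none). Each returns a list of dicts, best first, with "p" (0 to 1); they miss things now and then, are a little off and sometimes report something else, mostly with a low value. They report only what shows in the picture. A call takes as long as a camera call. They do not tell look-alikes from the thing itself.
- manip.find_in(thing, camera): "box" ([left, top, right, bottom] in pixels, round what is visible of it).
- manip.trace(thing, camera): "pixels" (420x560 bool, what is visible of it) and "box" ([left, top, right, bottom] in pixels, round what is visible of it).
- manip.tip_of(thing, camera): "pixel" ([column, row] in pixels: a listed point, or the origin of a listed thing).
The state is a dict: "clock": time; "joint_pos": joint angles; "joint_velocities": joint speeds; "tau": joint torques, N m; "position": TCP position; "ee_rot": TCP orientation; "ft_force": force on the tool from outside, world axes, zero at the start; "torque": the same for the moment, N m; "grip_width": opening from 0.0 (shut) to 1.0 (fully open); "grasp_force": force on a finger pad.
Only numpy, scipy, OpenCV 4.12 (cv2) and the standard library are available. Lean on these libraries where they do the work, as an engineer would, in place of code of your own. Each camera call takes 0.05 s, during which the arm holds its last target. There are 200 camera calls.

## Working session

There is one attempt and no reset: what is moved stays moved. The work goes in short steps, Python scripts to look and compute and a shell command to move; the robot and the scene stay as the last step left them, time stands still between calls to the robot, and variables do not carry over. Pictures are saved under pics/ and viewed, at most 10 in all, crops included, and the job is handed in when it is done.

```bash
mkdir -p pics; ls; cat > h.py <<'E'
import numpy as np, cv2
from scipy.spatial.transform import Rotation as R
from workcell import manip
def cloud(cam,depth):
    c=manip.get_calibration(cam); v,u=np.mgrid[0:420,0:560]
    p=np.stack([(u-c['cx'])/c['fx']*depth,-(v-c['cy'])/c['fy']*depth,-depth],-1)
    return p@R.from_quat(c['orientation']).as_matrix().T+np.array(c['xyz'])
def proj(cam,P):
    c=manip.get_calibration(cam); q=(np.atleast_2d(P)-c['xyz'])@R.from_quat(c['orientation']).as_matrix()
    return np.stack([c['cx']+c['fx']*q[:,0]/-q[:,2],c['cy']-c['fy']*q[:,1]/-q[:,2]],-1)
E
python3 - <<'E'
from h import *
for cam in ['top','side']:
    im,d=manip.camera(cam); cv2.imwrite(f'pics/{cam}0.png',im[:,:,::-1]); np.save(f'{cam}0.npy',d)
    print(cam,manip.get_calibration(cam))
    for t in ['bin','clamp_lever','level','mouth','clamp_hinge','clamp_grip','level_far','level_near']:
        print(t,[(np.round(x['pixel']),round(x['p'],2)) for x in manip.tip_of(t,cam)][:4],end='')
        if t in('bin','clamp_lever','level'): print([(np.round(x['box']),round(x['p'],2)) for x in manip.find_in(t,cam)][:4])
        else: print()
E
```

```text
pics
top {'fx': 432.9338995510499, 'fy': 432.9338995510499, 'cx': 279.1471545838314, 'cy': 206.94338140838497, 'xyz': array([ 0.36568358, -0.02824543,  1.41664324]), 'orientation': array([-0.03205876,  0.03247033,  0.70967238, -0.70305265])}
bin [(array([248., 214.]), 0.69)][(array([214., 158., 281., 266.]), 0.56), (array([248., 179., 260., 220.]), 0.32)]Traceback (most recent call last):
  File "<stdin>", line 6, in <module>
ValueError: it knows: bin, clamp_grip, clamp_hinge, level, level_far, level_near, mouth, nail_jar, organizer, pliers
```

```bash
python3 - <<'E'
from h import *
for cam in ['top','side']:
    im,d=manip.camera(cam); cv2.imwrite(f'pics/{cam}0.png',im[:,:,::-1]); np.save(f'{cam}0.npy',d)
    if cam=='side':print(cam,manip.get_calibration(cam))
    P=cloud(cam,d)
    for t in ['bin','level','mouth','clamp_hinge','clamp_grip','level_far','level_near','organizer','nail_jar','pliers']:
        print(t,[(np.round(x['pixel']),round(x['p'],2),P[int(x['pixel'][1]),int(x['pixel'][0])].round(3)) for x in manip.tip_of(t,cam)][:4])
E
```

```text
bin [(array([251., 214.]), 0.92, array([0.473, 0.063, 0.048]))]
level [(array([330., 269.]), 0.9, array([ 0.297, -0.184,  0.046])), (array([330., 186.]), 0.88, array([ 0.56 , -0.193,  0.043])), (array([247., 190.]), 0.65, array([0.552, 0.079, 0.005])), (array([247., 223.]), 0.51, array([0.439, 0.073, 0.086]))]
mouth [(array([250., 192.]), 0.68, array([0.543, 0.063, 0.05 ])), (array([248., 220.]), 0.63, array([0.451, 0.07 , 0.045])), (array([163., 241.]), 0.24, array([0.387, 0.341, 0.048]))]
clamp_hinge [(array([222., 185.]), 0.72, array([0.558, 0.144, 0.105]))]
clamp_grip [(array([386., 232.]), 0.55, array([ 0.413, -0.375,  0.012])), (array([250., 189.]), 0.51, array([0.539, 0.061, 0.124]))]
level_far [(array([345., 221.]), 0.88, array([ 0.45 , -0.245,  0.002])), (array([255., 182.]), 0.63, array([0.571, 0.046, 0.052])), (array([365., 282.]), 0.58, array([ 0.256, -0.293,  0.046]))]
level_near [(array([320., 148.]), 0.86, array([ 0.694, -0.167,  0.   ])), (array([294., 258.]), 0.67, array([ 0.328, -0.073,  0.   ]))]
organizer [(array([164., 241.]), 0.85, array([0.387, 0.338, 0.045]))]
[... 869 characters left out ...]
.66, array([0.604, 0.12 , 0.075]))]
level_far [(array([291., 362.]), 0.84, array([ 0.256, -0.308,  0.028])), (array([290., 216.]), 0.75, array([ 0.514, -0.015,  0.076])), (array([332., 290.]), 0.61, array([ 0.449, -0.23 ,  0.017]))]
level_near [(array([371., 233.]), 0.9, array([ 0.65 , -0.173,  0.044])), (array([245., 276.]), 0.61, array([ 0.317, -0.085,  0.044])), (array([281., 188.]), 0.31, array([0.535, 0.039, 0.127]))]
organizer [(array([179., 202.]), 0.66, array([0.36 , 0.296, 0.038])), (array([291., 215.]), 0.27, array([ 0.519, -0.014,  0.079]))]
nail_jar [(array([452., 286.]), 0.77, array([ 0.646, -0.4  ,  0.025]))]
pliers [(array([375., 350.]), 0.76, array([ 0.4  , -0.386,  0.01 ]))]
```

View pics/top0.png

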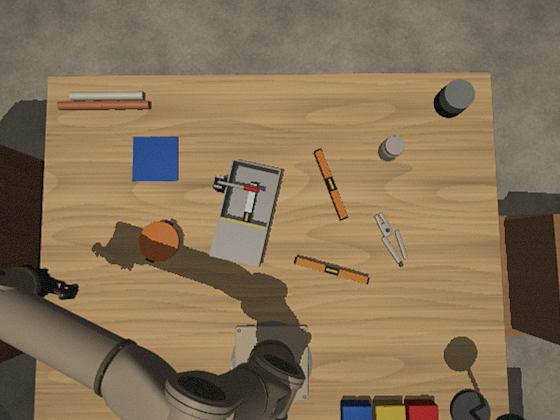

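View pics/side0.png

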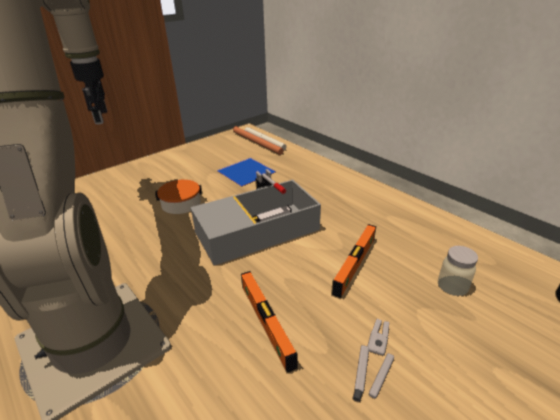

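The top view shows the bin at about columns 211–283 and rows 160–265. The cover is towards the robot, the lever hinge is at (220,185) with its red grip at (250,188), and the silver level at (248,205) sticks out from under the cover. The orange bars are look-alikes. Next I'll fit the poses from depth.

```bash
cat >> h.py <<'E'
def fitbin(P):
    m=(abs(P[...,2]-0.084)<0.006); m[:150]=0; m[275:]=0; m[:,:205]=0; m[:,290:]=0
    n,l,s,_=cv2.connectedComponentsWithStats(m.astype(np.uint8)); k=1+np.argmax(s[1:,4])
    Q=P[m&(l==k)]
    (c,sz,a)=cv2.minAreaRect((Q[:,:2]*1000).astype(np.float32)); 
    return np.array(c)/1000,sz,a,Q
E
python3 - <<'E'
from h import *
d=np.load('top0.npy'); P=cloud('top',d)
c,sz,a,Q=fitbin(P); print(c,sz,a,len(Q),np.median(Q[:,2]))
a=np.radians(a if sz[0]>sz[1] else a-90); a=(a+np.pi/2)%np.pi-np.pi/2
print('yaw',np.degrees(a))
Rb=R.from_euler('z',a).as_matrix(); B=(P-[*c,0])@Rb
np.savez('bin.npz',c=c,a=a)
# world of interest
for n,(lo,hi) in dict(level=(.040,.060)).items():
    m=(B[...,0]>-.03)&(B[...,0]<.147)&(abs(B[...,1])<.068)&(B[...,2]>lo)&(B[...,2]<hi)
    L=B[m]; print(len(L),L.min(0),L.max(0),np.median(L,0)); print(L[np.argsort(L[:,0])][::6].round(3))
m=(B[...,0]>-.0)&(B[...,0]<.16)&(B[...,1]<.13)&(B[...,1]>-.08)&(B[...,2]>.095)
L=B[m]; o=np.argsort(L[:,1]);print(L[o][::3].round(3))
E
```

```text
[0.47527383 0.07569954] (157.6208953857422, 310.16326904296875) 76.58293914794922 2269 0.08439152172508702
yaw -13.417060852050787
261 [-0.02880988 -0.01700141  0.04080331] [0.1018927  0.00854328 0.05635924] [ 0.02658831 -0.00470707  0.04982736]
[[-0.029 -0.001  0.052]
 [-0.026  0.     0.051]
 [-0.023  0.004  0.054]
 [-0.02  -0.008  0.046]
 [-0.018 -0.005  0.052]
 [-0.016 -0.014  0.052]
 [-0.014 -0.01   0.05 ]
 [-0.011 -0.006  0.051]
 [-0.009 -0.002  0.052]
 [-0.006 -0.015  0.051]
 [-0.003  0.003  0.046]
 [-0.001  0.006  0.05 ]
 [ 0.001 -0.016  0.045]
 [ 0.003  0.001  0.051]
 [ 0.006 -0.012  0.048]
 [ 0.009 -0.007  0.045]
 [ 0.012 -0.007  0.052]
 [ 0.014 -0.004  0.052]
 [ 0.018 -0.015  0.044]
 [ 0.02  -0.012  0.048]
 [ 0.023 -0.011  0.05 ]
 [ 0.025  0.006  0.05 ]
 [ 0.028 -0.007  0.054]
 [ 0.03  -0.003  0.05 ]
 [ 0.033  0.001  0.052]
 [ 0.036  0.005  0.046]
 [ 0.038  0.006  0.05 ]
 [ 0.041 -0.007  0.05 ]
 [ 0.044 -0.003  0.051]
 [ 0.046  0.001  0.053]
 [ 0.049 -0.012  0.05 ]
 [ 0.051  0.005  0.051]
 [ 0.054 -0.007  0.054]
 [ 0.056 -0.003  0.053]
 [ 0.059 -0.003  0.054]
 [ 0.063 -0.01
[... 1903 characters left out ...]
97]
 [ 0.055  0.091  0.121]
 [ 0.081  0.092  0.114]
 [ 0.061  0.092  0.099]
 [ 0.053  0.093  0.128]
 [ 0.051  0.093  0.1  ]
 [ 0.064  0.094  0.117]
 [ 0.079  0.094  0.118]
 [ 0.07   0.095  0.12 ]
 [ 0.053  0.096  0.127]
 [ 0.06   0.096  0.116]
 [ 0.051  0.097  0.114]
 [ 0.064  0.098  0.112]
 [ 0.087  0.098  0.124]
 [ 0.05   0.1    0.096]
 [ 0.055  0.1    0.123]
 [ 0.077  0.102  0.102]
 [ 0.062  0.103  0.096]
 [ 0.065  0.103  0.096]
 [ 0.085  0.104  0.126]
 [ 0.073  0.105  0.101]
 [ 0.066  0.106  0.103]
 [ 0.051  0.106  0.119]
 [ 0.054  0.106  0.12 ]
 [ 0.085  0.107  0.122]
 [ 0.063  0.108  0.101]
 [ 0.079  0.109  0.1  ]
 [ 0.082  0.11   0.101]
 [ 0.072  0.111  0.098]
 [ 0.066  0.112  0.099]]
```

```bash
cat >> h.py <<'E'
try:
    _b=np.load('bin.npz'); Rb=R.from_euler('z',float(_b['a'])); cb=np.array([*_b['c'],0])
except FileNotFoundError: pass
def b2w(p): return Rb.apply(np.array(p)/1000)+cb
def state():
    o=manip.get_obs(); T=R.from_quat(o['ee_rot']); g=np.array(o['position'])
    b=Rb.inv().apply(g-cb)*1000; M=(Rb.inv()*T).as_matrix()
    print('t',round(o['clock'],2),'tcp bin mm',b.round(1),'toolx',M[:,0].round(3),'tooly',M[:,1].round(3),'z',M[:,2].round(3),'F',np.round(o['ft_force'],1),'w',round(o['grip_width'],2),'gf',round(o['grasp_force'],1),'q',np.round(o['joint_pos'],2))
    return g,T
def go(pb,Tb):
    "target: grasp point in bin mm, tool rotation (bin). prints units"
    g,T=state(); Tw=Rb*Tb; t=b2w(pb)+Tw.apply([0,0,.005])
    print('->',np.round(T.inv().apply(t-g)/.05,2),np.round(np.degrees((T.inv()*Tw).as_rotvec())/8,2))
def down(ydir,phi=0):
    "tool down with tool y along ydir (bin), then tilt far end up by phi deg (about -y bin)"
    z=np.array([0,0,-1.]);y=np.array(ydir,float); M=np.stack([np.cross(y,z),y,z],1)
    return R.from_euler('y',-phi,degrees=True)*R.from_matrix(M)
E
python3 - <<'E'
from h import *
P=cloud('top',np.load('top0.npy')); B=Rb.inv().apply((P-cb).reshape(-1,3)).reshape(P.shape)*1000
m=(B[...,0]>-28)&(B[...,0]<105)&(B[...,1]>-25)&(B[...,1]<25)&(abs(B[...,2]-50)<9); L=B[m]
(c,sz,a)=cv2.minAreaRect(L[:,:2].astype(np.float32)); print('level',c,sz,a,L[:,2].mean())
for s in (-10,10,30,50,65,95):
    k=abs(L[:,0]-s)<10; print(s,L[k,1].mean().round(1),L[k,1].min().round(1),L[k,1].max().round(1))
m=(abs(B[...,0]-70)<9)&(B[...,1]<15)&(B[...,1]>-35)&(B[...,2]>105); L=B[m]; print('grip',L.mean(0),np.polyfit(L[:,1],L[:,2],1))
for y in ([1,0,0],[-1,0,0]): go([70,-6,165],down(y))
E
```

```text
level (37.146217346191406, -4.011397361755371) (129.0093231201172, 22.990009307861328) 1.5483020544052124 49.388654654615216
-10 -5.2 -17.0 6.1
10 -5.0 -15.9 6.5
30 -4.9 -15.4 6.3
50 -3.7 -15.0 7.3
65 -4.0 -14.4 7.3
95 -3.5 -13.9 8.5
grip [ 69.15433402  -7.48516222 127.09945964] [-5.07494217e-02  1.26719592e+02]
t 1.25 tcp bin mm [-298.2  423.7  245.3] toolx [-0.972  0.234  0.   ] tooly [0.234 0.972 0.   ] z [ 0.  0. -1.] F [-0.3 -0.5  1.1] w 1.0 gf 0.0 q [-1.12  0.33 -0.06  1.46  0.02  1.35 -0.09]
-> [-9.17 -6.63  1.71] [ 0.   -0.    9.56]
t 1.25 tcp bin mm [-298.2  423.7  245.3] toolx [-0.972  0.234  0.   ] tooly [0.234 0.972 0.   ] z [ 0.  0. -1.] F [-0.3 -0.5  1.1] w 1.0 gf 0.0 q [-1.12  0.33 -0.06  1.46  0.02  1.35 -0.09]
-> [-9.17 -6.63  1.71] [  0.     0.   -12.94]
```

```bash
python3 -m pendant '[[-9.17,-6.63,0.5,0,0,9.56,0],[-9.17,-6.63,0.5,0,0,9.56,0],[-9.17,-6.63,0.5,0,0,9.56,0],[-9.17,-6.63,0.5,0,0,9.56,0],[-9.17,-6.63,0.5,0,0,9.56,0],[-9.17,-6.63,0.5,0,0,9.56,0],[-9.17,-6.63,0.5,0,0,9.56,0],[-9.17,-6.63,0.5,0,0,9.56,0],[-9.17,-6.63,0.5,0,0,9.56,0],[-9.17,-6.63,0.5,0,0,9.56,0]]' 20; python3 - <<'E'
from h import *
go([70,-6.8,119],down([1,0,0]))
E
```

```text
clock: 2.5
position: [0.543, 0.0482, 0.2203]
ee_rot: [0.787, 0.616, -0.0, 0.001]
ft_force: [-0.8, 0.5, -0.2]
grip_width: 0.496
grasp_force: 0.0
t 2.5 tcp bin mm [ 72.2 -11.1 220.3] toolx [ 0.008  1.    -0.002] tooly [ 1.    -0.008  0.001] z [ 0.001 -0.002 -1.   ] F [-0.8  0.5 -0.2] w 0.5 gf 0.0 q [-0.57  0.17  0.45  1.73 -0.08  1.25 -0.35]
-> [ 0.09 -0.05  2.13] [ 0.01  0.01 -0.06]
```

```bash
python3 -m pendant '[[0,0,1,0,0,0,0],[0,0,2.1,0,0,0,0],[0,0,2.1,0,0,0,0],[0,0,2.1,0,0,0,0],[0,0,2.1,0,0,0,-1],[0,0,2.1,0,0,0,-1],[0,0,2.1,0,0,0,-1],[0,0,2.1,0,0,0,-1],[0,0,2.1,0,0,0,-1],[0,0,2.1,0,0,0,-1]]' 20; python3 - <<'E'
from h import *
state()
im,d=manip.camera('side'); cv2.imwrite('pics/s1.png',cv2.resize(im[130:290,160:360,::-1],None,fx=3,fy=3))
# arc offsets from current grasp in bin, and tool units
g,T=state(); Mb=Rb
th0=np.arcsin(.068)
for th in (.07,.4,.7,1.0,1.3,1.6,1.8,2.0,2.08):
    dy=-.103*(np.cos(th)-np.cos(th0)); dz=.103*(np.sin(th)-np.sin(th0))
    print(th,np.round(T.inv().apply(Rb.apply([0,dy,dz]))/.05,2))
E
```

```text
clock: 3.75
position: [0.5408, 0.0544, 0.116]
ee_rot: [0.785, 0.62, -0.0, -0.001]
ft_force: [-6.9, 1.8, 1.0]
grip_width: 0.175
grasp_force: 23.0
t 3.75 tcp bin mm [ 68.6  -5.5 116. ] toolx [0.    1.    0.001] tooly [ 1.    -0.    -0.002] z [-0.002  0.001 -1.   ] F [-6.9  1.8  1. ] w 0.17 gf 23.0 q [-0.55  0.28  0.43  1.85 -0.13  1.04 -0.31]
t 3.8 tcp bin mm [ 68.6  -5.5 116. ] toolx [0.    1.    0.001] tooly [ 1.    -0.    -0.002] z [-0.002  0.001 -1.   ] F [-6.8  2.8  1.6] w 0.17 gf 23.0 q [-0.55  0.28  0.43  1.85 -0.13  1.04 -0.31]
0.07 [ 0. -0. -0.]
0.4 [ 0.16 -0.   -0.66]
0.7 [ 0.48 -0.   -1.19]
1.0 [ 0.94 -0.   -1.59]
1.3 [ 1.51 -0.   -1.84]
1.6 [ 2.12 -0.   -1.92]
1.8 [ 2.52 -0.   -1.86]
2.0 [ 2.91 -0.   -1.73]
2.08 [ 3.06 -0.   -1.66]
```

View pics/s1.png

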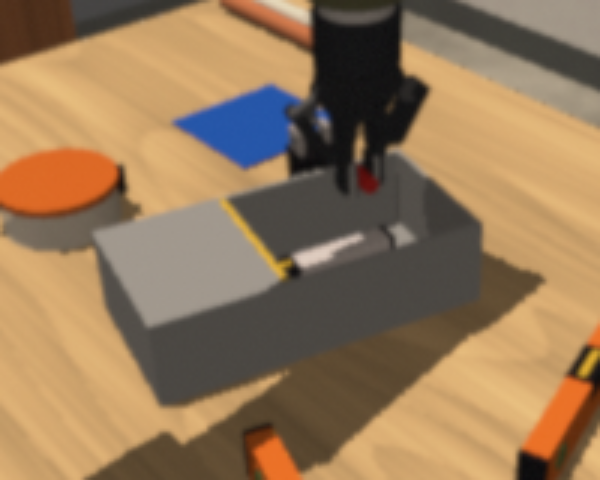

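The red handle at about (368,180) in the crop is held between the fingers. Now I'll swing it over the arc.

```bash
python3 -m pendant '[[0.05,0,-0.33,0,0,0,-1],[0.16,0,-0.66,0,0,0,-1],[0.3,0,-0.94,0,0,0,-1],[0.48,0,-1.19,0,0,0,-1],[0.7,0,-1.41,0,0,0,-1],[0.94,0,-1.59,0,0,0,-1],[1.22,0,-1.73,0,0,0,-1],[1.51,0,-1.84,0,0,0,-1],[1.81,0,-1.9,0,0,0,-1],[2.12,0,-1.92,0,0,0,-1]]' 20
python3 -m pendant '[[0.2,0,0.03,0,0,0,-1],[0.4,0,0.06,0,0,0,-1],[0.6,0,0.12,0,0,0,-1],[0.8,0,0.19,0,0,0,-1],[0.95,0,0.26,0,0,0,-1],[0.95,0,0.26,0,0,0,-1],[0.95,0,0.26,0,0,0,-1],[0.95,0,0.26,0,0,0,-1],[0.95,0,0.26,0,0,0,-1],[0.95,0,0.26,0,0,0,-1]]' 20
python3 - <<'E'
from h import *
state()
im,d=manip.camera('side'); cv2.imwrite('pics/s2.png',cv2.resize(im[90:290,160:360,::-1],None,fx=3,fy=3))
E
```

```text
clock: 5.05
position: [0.5651, 0.1569, 0.2125]
ee_rot: [0.785, 0.619, -0.001, -0.001]
ft_force: [-8.2, -1.3, -4.2]
grip_width: 0.175
grasp_force: 19.6
clock: 6.3
position: [0.5775, 0.2028, 0.1984]
ee_rot: [0.785, 0.619, 0.0, -0.0]
ft_force: [0.3, 0.7, 0.4]
grip_width: 0.001
grasp_force: 0.0
t 6.3 tcp bin mm [ 69.9 147.3 198.4] toolx [0.001 1.    0.   ] tooly [ 1.    -0.001  0.   ] z [ 0.  0. -1.] F [0.3 0.7 0.4] w 0.0 gf 0.0 q [-0.7   0.34  0.37  1.58 -0.13  1.25 -0.55]
```

View pics/s2.png

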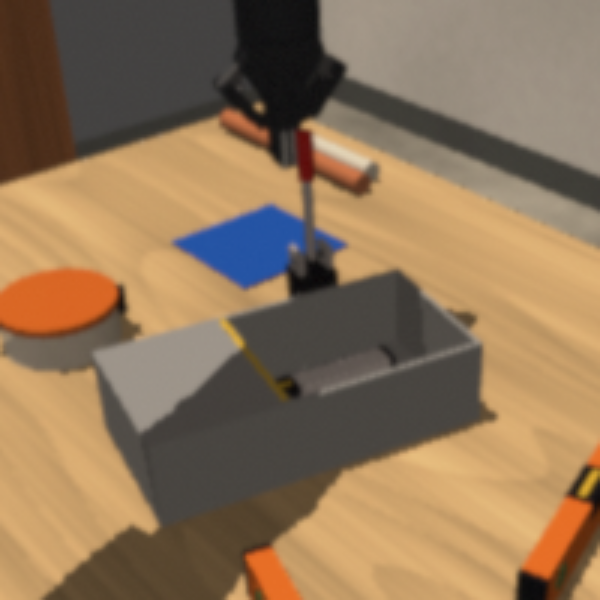

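The handle slipped out near upright (red at about (305,155) in the crop). I'll measure it, then push it from the -y side.

```bash
cat >> h.py <<'E'
def lever():
    for cam in ('side','top'):
        im,d=manip.camera(cam); B=Rb.inv().apply((cloud(cam,d)-cb).reshape(-1,3)).reshape(420,560,3)*1000
        i=im.astype(int); m=(i[...,0]>1.8*i[...,1]+20)&(i[...,0]>1.8*i[...,2]+20)&(abs(B[...,0]-70)<30)&(B[...,2]>100)&(B[...,2]<260)
        L=B[m]; 
        if len(L)>3: c=np.median(L,0); print(cam,len(L),c.round(1),'theta',np.arctan2(c[2]-112,96-c[1]).round(2),L.min(0).round(),L.max(0).round())
E
python3 - <<'E'
from h import *
lever()
go([70,60,265],down([1,0,0]))
E
```

```text
side 71 [ 66.2  90.4 213.6] theta 1.52 [ 62.  84. 193.] [ 75.  97. 235.]
top 27 [ 66.1  95.4 236.1] theta 1.57 [ 62.  90. 204.] [ 73. 103. 243.]
t 6.45 tcp bin mm [ 69.9 147.4 198.3] toolx [0.001 1.    0.   ] tooly [ 1.    -0.001 -0.   ] z [-0.  0. -1.] F [-0.7  0.3  0. ] w -0.0 gf 0.0 q [-0.7   0.34  0.37  1.58 -0.13  1.25 -0.55]
-> [-1.75  0.   -1.23] [-0.   -0.   -0.01]
```

```bash
python3 -m pendant '[[0,0,-1,0,0,0,-1],[0,0,-1.65,0,0,0,-1],[0,0,-1.65,0,0,0,-1],[-1,0,-1.65,0,0,0,-1],[-2,0,-1.65,0,0,0,-1],[-2,0,-1.65,0,0,0,-1],[-2,0,-1.2,0,0,0,-1],[-2,0,-0.4,0,0,0,-1],[-2,0,-0.15,0,0,0,-1],[-2,0,-0.15,0,0,0,-1]]' 20
python3 -m pendant '[[0.2,0,0,0,0,0,-1],[0.4,0,0,0,0,0,-1],[0.6,0,0,0,0,0,-1],[0.8,0,0,0,0,0,-1],[1.0,0,0,0,0,0,-1],[1.2,0,0,0,0,0,-1],[1.35,0,0,0,0,0,-1],[1.5,0,0,0,0,0,-1],[1.5,0,0,0,0,0,-1],[1.5,0,0,0,0,0,-1]]' 20
python3 - <<'E'
from h import *
state();lever()
E
```

```text
clock: 7.7
position: [0.5539, 0.106, 0.2054]
ee_rot: [0.785, 0.62, -0.001, -0.0]
ft_force: [-0.7, 0.3, -0.0]
grip_width: -0.001
grasp_force: 0.0
clock: 8.95
position: [0.5717, 0.1785, 0.2059]
ee_rot: [0.785, 0.619, 0.0, -0.0]
ft_force: [-0.5, -0.5, 0.5]
grip_width: 0.0
grasp_force: 0.0
t 8.95 tcp bin mm [ 69.9 122.4 205.9] toolx [0.001 1.    0.   ] tooly [ 1.    -0.001  0.   ] z [ 0.  0. -1.] F [-0.5 -0.5  0.5] w 0.0 gf 0.0 q [-0.69  0.31  0.38  1.61 -0.12  1.25 -0.52]
side 37 [ 62.  133.4 205. ] theta 1.95 [ 47. 111. 183.] [ 68. 156. 236.]
```

```bash
python3 - <<'E'
from h import *
go([35,-4.5,150],down([-.02,1,0]))
E
```

```text
t 9.05 tcp bin mm [ 70.  122.2 205.9] toolx [0.001 1.    0.   ] tooly [ 1.    -0.001  0.   ] z [ 0.  0. -1.] F [-0.1  0.3  0.5] w -0.0 gf 0.0 q [-0.69  0.31  0.38  1.61 -0.12  1.25 -0.52]
-> [-2.53 -0.7   1.22] [  0.   -0.  -11.4]
```

```bash
python3 -m pendant '[[-1,0,0,0,0,0,-1],[-2,-0.3,0,0,0,0,0],[-2.53,-0.7,0,0,0,-1.3,0.2],[-2.53,-0.7,0,0,0,-2.6,0.2],[-2.53,-0.7,0.3,0,0,-3.9,0.2],[-2.53,-0.7,0.6,0,0,-5.2,0.2],[-2.53,-0.7,1.2,0,0,-6.5,0.2],[-2.53,-0.7,1.2,0,0,-7.8,0.2],[-2.53,-0.7,1.2,0,0,-9.1,0.2],[-2.53,-0.7,1.2,0,0,-10.4,0.2]]' 80
python3 - <<'E'
from h import *
go([35,-4.5,39],down([-.02,1,0])); lever()
E
```

```text
clock: 10.3
position: [0.5082, 0.0635, 0.1459]
ee_rot: [0.173, 0.985, 0.0, 0.0]
ft_force: [-0.2, 1.0, -0.3]
grip_width: 0.597
grasp_force: 0.0
t 10.3 tcp bin mm [ 34.8  -4.3 145.9] toolx [-0.994  0.114 -0.   ] tooly [0.114 0.994 0.   ] z [ 0.  0. -1.] F [-0.2  1.  -0.3] w 0.6 gf 0.0 q [-0.5   0.17  0.32  1.9  -0.06  1.09  1.06]
-> [-0.   -0.01  2.24] [ 0.    0.   -0.96]
top 57 [ 67.5 146.4 212.3] theta 2.04 [ 62. 132. 186.] [ 74. 164. 226.]
```

```bash
python3 -m pendant '[[0,0,0.6,0,0,-0.96,0.2],[0,0,1.2,0,0,-0.96,0.2],[0,0,1.8,0,0,-0.96,0.2],[0,0,2.24,0,0,-0.96,0.2],[0,0,2.24,0,0,-0.96,0.2],[0,0,2.24,0,0,-0.96,-1],[0,0,2.24,0,0,-0.96,-1],[0,0,2.24,0,0,-0.96,-1],[0,0,2.24,0,0,-0.96,-1],[0,0,2.24,0,0,-0.96,-1]]' 90
cat > plan.py <<'E'
from h import *
# bar near-bottom corner (xn,zn) path & tilt -> grasp pose; initial s=grasp along bar, h=height over underside
def plan(steps,x0=-137.5,gx=35.,h=35.,y=-4.5):
    g,T=state()
    for xn,zn,ph in steps:
        f=np.radians(ph); s=gx-x0
        p=[xn+s*np.cos(f)-h*np.sin(f),y+0.02*(xn-x0),zn+s*np.sin(f)+h*np.cos(f)]
        top30=zn+45/np.cos(f)+(-30-xn)*np.tan(f); b155=zn+(155-xn)*np.tan(f); fx=xn+240*np.cos(f)
        Tw=Rb*down([-.02,1,0],ph); t=b2w(p)+Tw.apply([0,0,.005])
        print((xn,zn,ph),np.round(T.inv().apply(t-g)/.05,2),np.round(np.degrees((T.inv()*Tw).as_rotvec())/8,2),'top@-30 %.0f bot@155 %.0f farx %.0f fz %.0f ntopx %.0f'%(top30,b155,fx,zn+240*np.sin(f),xn-45*np.sin(f)))
E
python3 - <<'E'
from plan import *
plan([(-137,6,0),(-135,6,3),(-131,6,6),(-127,6,9),(-120,6,12),(-112,6,14),(-104,7,16.5),(-97,7,19),(-90,7,21.5),(-86,7,23)])
E
```

```text
clock: 11.65
position: [0.5091, 0.0639, 0.0353]
ee_rot: [0.11, 0.994, 0.001, 0.001]
ft_force: [-1.5, -0.5, 6.2]
grip_width: 0.245
grasp_force: 88.8
t 11.65 tcp bin mm [35.7 -3.6 35.3] toolx [-1.    -0.014 -0.002] tooly [-0.014  1.     0.001] z [ 0.002  0.001 -1.   ] F [-1.5 -0.5  6.2] w 0.24 gf 88.8 q [-0.47  0.32  0.29  1.98 -0.12  0.85  1.24]
(-137, 6, 0) [ 0.   -0.02 -0.01] [ 0.01  0.01 -0.04] top@-30 51 bot@155 6 farx 103 fz 6 ntopx -137
(-135, 6, 3) [-0.   -0.02 -0.19] [ 0.02 -0.36 -0.04] top@-30 57 bot@155 21 farx 105 fz 19 ntopx -137
(-131, 6, 6) [-0.04 -0.01 -0.37] [ 0.02 -0.74 -0.04] top@-30 62 bot@155 36 farx 108 fz 31 ntopx -136
(-127, 6, 9) [-0.06 -0.01 -0.55] [ 0.03 -1.11 -0.04] top@-30 67 bot@155 51 farx 110 fz 44 ntopx -134
(-120, 6, 12) [-0.14 -0.01 -0.72] [ 0.03 -1.49 -0.04] top@-30 71 bot@155 64 farx 115 fz 56 ntopx -129
(-112, 6, 14) [-0.25 -0.01 -0.83] [ 0.04 -1.74 -0.04] top@-30 73 bot@155 73 farx 121 fz 64 ntopx -123
(-104, 7, 16.5) [-0.35 -0.01 -0.99] [ 0.04 -2.05 -0.04] top@-30 76 bot@155 84 farx 126 fz 75 ntopx -117
(-97, 7, 19) [-0.42 -0.01 -1.12] [ 0.05 -2.36 -0.05] top@-30 78 bot@155 94 farx 130 fz 85 ntopx -112
(-90, 7, 21.5) [-0.48 -0.   -1.26] [ 0.05 -2.67 -0.05] top@-30 79 bot@155 104 farx 133 fz 95 ntopx -106
(-86, 7, 23) [-0.51 -0.   -1.33] [ 0.06 -2.86 -0.05] top@-30 80 bot@155 109 farx 135 fz 101 ntopx -104
```

The level is held. I'll tilt it and slide it forward on the slant.

```bash
python3 - <<'E'
from plan import *
plan([(-135,6,3),(-131,6,6),(-125,6,9),(-117,6,12),(-107,6,14),(-98,6,16.5),(-88,6,19.5),(-80,6,22)],h=36)
E
```

```text
t 11.65 tcp bin mm [35.7 -3.6 35.3] toolx [-1.    -0.014 -0.002] tooly [-0.014  1.     0.001] z [ 0.002  0.001 -1.   ] F [-1.5 -0.5  6.2] w 0.24 gf 88.8 q [-0.47  0.32  0.29  1.98 -0.12  0.85  1.24]
(-135, 6, 3) [ 0.   -0.02 -0.21] [ 0.02 -0.36 -0.04] top@-30 57 bot@155 21 farx 105 fz 19 ntopx -137
(-131, 6, 6) [-0.03 -0.01 -0.39] [ 0.02 -0.74 -0.04] top@-30 62 bot@155 36 farx 108 fz 31 ntopx -136
(-125, 6, 9) [-0.1  -0.01 -0.57] [ 0.03 -1.11 -0.04] top@-30 67 bot@155 50 farx 112 fz 44 ntopx -132
(-117, 6, 12) [-0.19 -0.01 -0.74] [ 0.03 -1.49 -0.04] top@-30 70 bot@155 64 farx 118 fz 56 ntopx -126
(-107, 6, 14) [-0.35 -0.01 -0.85] [ 0.04 -1.74 -0.04] top@-30 72 bot@155 71 farx 126 fz 64 ntopx -118
(-98, 6, 16.5) [-0.46 -0.01 -0.99] [ 0.04 -2.05 -0.04] top@-30 73 bot@155 81 farx 132 fz 74 ntopx -111
(-88, 6, 19.5) [-0.57 -0.   -1.15] [ 0.05 -2.42 -0.05] top@-30 74 bot@155 92 farx 138 fz 86 ntopx -103
(-80, 6, 22) [-0.66 -0.   -1.28] [ 0.06 -2.74 -0.05] top@-30 75 bot@155 101 farx 143 fz 96 ntopx -97
```

```bash
python3 -m pendant '[[0,0,-0.1,0,-0.18,0,-1],[0,0,-0.21,0,-0.36,0,-1],[-0.03,0,-0.39,0,-0.74,0,-1],[-0.1,0,-0.57,0,-1.11,0,-1],[-0.19,0,-0.74,0,-1.49,0,-1],[-0.35,0,-0.85,0,-1.74,0,-1],[-0.46,0,-0.99,0,-2.05,0,-1],[-0.57,0,-1.15,0,-2.42,0,-1],[-0.66,0,-1.28,0,-2.74,0,-1],[-0.66,0,-1.28,0,-2.74,0,-1]]' 90
python3 - <<'E'
from plan import *
plan([(-80,6,22),(-40,22,22),(0,39,23),(25,60,23),(25,170,15)],h=36)
im,d=manip.camera('side'); cv2.imwrite('pics/s3.png',cv2.resize(im[90:290,160:360,::-1],None,fx=3,fy=3))
E
```

```text
clock: 12.9
position: [0.5406, 0.0568, 0.0983]
ee_rot: [0.107, 0.976, -0.02, 0.189]
ft_force: [0.6, -0.0, -0.6]
grip_width: 0.239
grasp_force: 88.1
t 12.9 tcp bin mm [67.9 -3.2 98.3] toolx [-0.927 -0.014 -0.374] tooly [-0.015  1.     0.001] z [ 0.374  0.007 -0.927] F [ 0.6 -0.  -0.6] w 0.24 gf 88.1 q [-0.64  0.08  0.35  2.16  0.29  0.59  0.84]
(-80, 6, 22) [-0.02 -0.   -0.02] [ 0.05 -0.   -0.04] top@-30 75 bot@155 101 farx 143 fz 96 ntopx -97
(-40, 22, 22) [-0.88  0.   -0.01] [ 0.05 -0.   -0.04] top@-30 75 bot@155 101 farx 183 fz 112 ntopx -57
(0, 39, 23) [-1.74  0.01 -0.09] [ 0.05 -0.13 -0.04] top@-30 75 bot@155 105 farx 221 fz 133 ntopx -18
(25, 60, 23) [-2.36  0.01 -0.29] [ 0.05 -0.13 -0.04] top@-30 86 bot@155 115 farx 246 fz 154 ntopx 7
(25, 170, 15) [-3.24  0.01 -1.85] [ 0.03  0.87 -0.04] top@-30 202 bot@155 205 farx 257 fz 232 ntopx 13
```

View pics/s3.png

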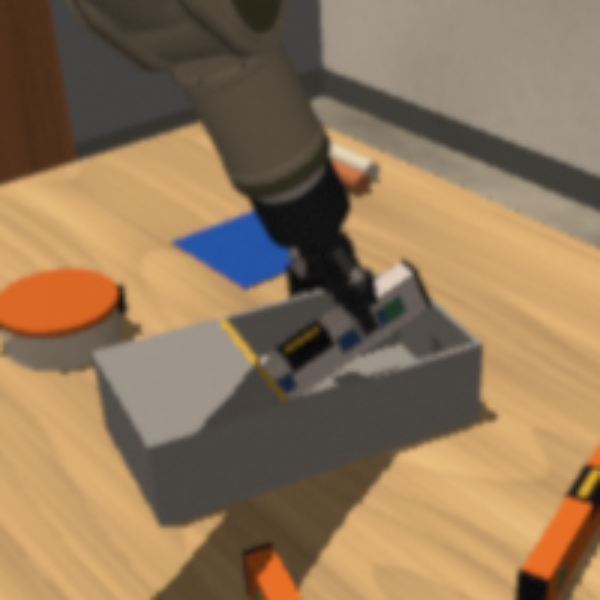

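The far end, at about (415,275) in the crop, is up through the mouth, and the near end is still under the striped edge. Drawing it out now.

```bash
python3 -m pendant '[[-0.35,0,0,0,0,0,-1],[-0.75,0,0,0,0,0,-1],[-1.2,0,-0.03,0,0,0,-1],[-1.6,0,-0.06,0,0,0,-1],[-2.0,0,-0.14,0,0,0,-1],[-2.36,0,-0.29,0,0,0,-1],[-2.55,0,-0.8,0,0,0,-1],[-2.8,0,-1.4,0,0,0,-1],[-3.1,0,-2.1,0,0.4,0,-1],[-3.1,0,-2.1,0,0.8,0,-1]]' 90
python3 - <<'E'
from plan import *
state()
for cam in('side','top'):
    im,d=manip.camera(cam); cv2.imwrite(f'pics/{cam}4.png',im[:,:,::-1])
lever()
E
```

```text
clock: 14.2
position: [0.6438, 0.0341, 0.2565]
ee_rot: [0.108, 0.985, -0.013, 0.135]
ft_force: [0.5, 0.3, -2.4]
grip_width: 0.242
grasp_force: 88.2
t 14.2 tcp bin mm [173.6  -1.3 256.5] toolx [-0.963 -0.014 -0.269] tooly [-0.016  1.     0.003] z [ 0.269  0.007 -0.963] F [ 0.5  0.3 -2.4] w 0.24 gf 88.2 q [-0.5   0.19  0.38  1.66  0.03  1.05  1.2 ]
side 74 [ 66.9 142.2 199.5] theta 2.06 [ 61. 128. 182.] [ 76. 153. 218.]
top 56 [ 66.6 145.4 211.2] theta 2.03 [ 62. 131. 183.] [ 72. 164. 225.]
```

View pics/side4.png

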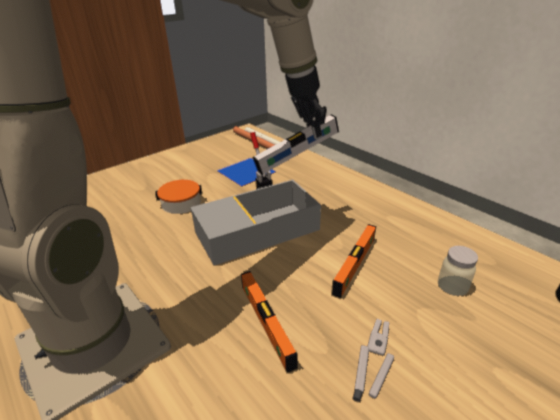

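The level (about (260,160) to (335,125)) is clear of the bin, and by geometry its lowest point is about 9 cm above the rim. The lever is open at about 2.0 rad. I'll let everything settle, then hand in.

```bash
python3 -m pendant '[[0,0,-0.3,0,0,0,-1],[0,0,-0.3,0,0,0,-1],[0,0,-0.3,0,0,0,-1],[0,0,-0.3,0,0,0,-1],[0,0,-0.3,0,0,0,-1],[0,0,-0.3,0,0,0,-1],[0,0,-0.3,0,0,0,-1],[0,0,-0.3,0,0,0,-1],[0,0,-0.3,0,0,0,-1],[0,0,-0.3,0,0,0,-1]]' 90
python3 - <<'E'
from h import *
state(); print(manip.hand_in())
E
```

```text
clock: 15.65
position: [0.6386, 0.0346, 0.2675]
ee_rot: [0.109, 0.985, -0.015, 0.134]
ft_force: [-0.1, -0.8, -2.6]
grip_width: 0.243
grasp_force: 88.3
t 15.65 tcp bin mm [168.4  -2.1 267.5] toolx [-0.963 -0.014 -0.268] tooly [-0.015  1.     0.   ] z [ 0.268  0.004 -0.964] F [-0.1 -0.8 -2.6] w 0.24 gf 88.3 q [-0.51  0.17  0.38  1.65  0.04  1.08  1.19]
the job is handed in; nothing more can be done
None
```

Handed in at 15.65 s: the lever is open at about 2.0 rad and the level is held still roughly 10 cm above the rim, drawn out far end first; the organizer, nail jar and pliers were left alone, and no verdict came back.

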